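# Jack up the stack cutter and hold it

### The job

The stack cutter rocks and needs a shim under its feet. Lift the red jack up and off its hook, stand it on the mat with its saddle squarely under the marked yellow lift lug of the cutter, and pump the handle until both feet on that side are a good 15 mm clear of the mat. Finish with the handle pressed fully down and keep holding it there so that a colleague can slip the shim in; do not shove the cutter along or disturb the other things on the table.

Things in the scene. Friction and masses are not known exactly. Their poses are not given: they have to be found in the camera images.
- jack: red ratchet toe jack, 0.97 kg; hangs upright by its eye at the start. Origin: underside of its base, below the column's centre; x points to the toe and saddle, the handle sticks out to -x, z up. Base 6 thick, x -105 to +85, 80 wide (44 behind x = -30). Column 26 wide with flat sides (grip it across y), 22 deep, up to z = 150; then the eye's frame, 26 wide, 12 deep, to z = 187
- jack_eye (a point): centre of the jack's hanging eye, 165 above the base's underside on the column's centre line: a window along the jack's x, 16 wide and 30 high (z 150 to 180), closed all round
- jack_saddle (a point): centre of the top of the jack's saddle, a black rubber disc 34 across on a toe 28 wide: 55 in front of the column's centre, and 22 above the base's underside while wound down; it rises with the rack
- jack_rack (a joint): how far the saddle has risen, m: 0 wound down (start) to 0.044. Ratchet with 10 mm teeth: a full handle stroke lifts the saddle 12 to 14 mm; as the handle comes up again the saddle settles 2 to 4 mm back onto its catch, so it gains 10 mm a stroke, but only if the handle was pushed nearly all the way down (past 0.63 rad). It does not come down again
- jack_handle (a joint): pump handle, rad: 0 up (start; it then slopes 0.47 rad up from its pivot), 0.70 fully down (0.23 rad below level). A spring brings it back up by itself when let go; pushing the grip down takes 2 to 3 N free, up to about 12 N under load
- jack_grip (a point): middle of the handle's round black grip (22 across, 100 long, its end 35 farther out), 130 from the pivot, which lies 26 behind the column's centre and 76 above the base's underside. Handle up: 142 behind the column's centre, 135 above the base's underside; fully down: 153 behind, 46 above
- hook_stand: fixed steel stand that carries the jack. Origin: on the table, straight under where the jack's eye hangs; the peg points to -x, the post (16 across, 212 tall, on a round foot 120 across, 16 high) stands at x = +125
- hook_peg (a point): middle of the level round peg where the eye hangs, 206 above the table, peg 8 thick; its tip turns up, ends 22 farther to -x and stands 8 above the top of the level part, so the eye (30 high inside, 12 deep) must be raised about 15 and then drawn off to -x by 35 or more
- cutter: bench stack cutter (guillotine), about 8 kg, loose on four rubber feet: cream bed 280 x 340, 26 to 60 above the table; gantry and hand wheel up to 240, red-gripped lever. Origin: on the table under the bed's middle. The yellow lift lug is on its -x side (bed edge at x = -140)
- cutter_lug (a point): the lift point: centre of the flat underside of the yellow lift lug, 32 above the table, under the red dot with black rim on its top. The lug is a plate 50 wide and 8 thick that stands 58 out from the bed's -x edge; this point is 30 out from that edge, at x = -170, y = 0 of the cutter
- near_feet (a point): midway between the undersides of the two feet on the lug side (cutter x = -115, y = 0; the feet are at y = +140 and -140): 0 above the table at the start, its height is how far these feet are clear of the mat; about 0.8 of the lug's rise, as the cutter tips up about its far feet
- tape_brown: roll of brown packing tape lying flat, 104 across, 48 tall; bystander, origin centre of its underside
- tape_white: roll of white tape lying flat, 90 across, 25 tall; bystander, origin centre of its underside
- spray_can: pink spray can, 52 across, 170 tall, standing; bystander, origin centre of its underside
- box_knife: yellow and black box cutter lying flat, 167 long, 14 tall; bystander, origin centre of its underside (it lies along x)
- steel_rule: flat steel rule, 300 x 30 x 4; bystander, origin centre of its underside (it lies along x)
- glue_bottle: white glue bottle with a red cap, 48 across, 130 tall, standing; bystander, origin centre of its underside

How it is judged:
By the outcome, as a careful person would: the job done as asked, in the order asked, and still so for the second after the job is handed in, while the arm keeps its last pose, push and grip.
It also fails if it takes over 64 s, if anything falls off the work surface, if the arm or the gripper's body presses on something with over 40 N, if the wrist force passes 120 N, or if a joint passes its speed limit or range.

### The arm

A 6-joint arm with a two-finger parallel gripper is mounted at the origin on the work surface. World frame = base frame: x ahead of the robot, y to its left, z up, the work surface at z = 0. Lengths are in m, angles in rad, forces in N, time in s.
With the tool pointing down it reaches from about 0.4 to 0.925 m from the base axis. Payload 3.4 kg.
Tool frame: the origin (TCP) lies at the very end of the fingers, on their centre line; the grasp point (between the pads) lies 19 mm behind it; z points along the fingers, y is the line along which they close (so a half turn about z gives the same grasp; the last joint's range is limited). The gripper opens to 85 mm and grips with 20 to 120 N. Pads are 22 mm wide; open, the fingers measure 114 mm over their backs; the gripper's body (76 mm by 85 mm) begins 54 mm behind the grasp point. The pads swing forward as they close: fully open they stand 13 mm farther back than shut.
Start: joints at [1.135, 0.307, 1.506, -0, 1.328, -0.073], TCP at [0.204, 0.538, 0.208] pointing down, gripper open.
Joint ranges: [-3.12, 3.12], [-1.05, 2.28], [0.14, 2.33], [-1.42, 4.57], [0.1, 2.73], [-2.68, 2.68]. Speed limits (rad/s): [2.57, 2.57, 3.14, 3.14, 3.14, 3.14].

### API

Orientations are given as a 3x3 rotation matrix whose columns are the frame's x, y, z axes.
In Python, from workcell import r, optics, ticket gives the robot as it stands.
- The arm moves only by the tool servo_tool, never from a script. Its argument "commands" is a list of rows, each a list of 7 numbers: the shift along the tool's x, y, z in cm, then the turn, a rotation vector about the tool's x, y, z in degrees, then the opening, from 0 (shut) to 1 (fully open). In form: [[tx, ty, tz, wx, wy, wz, claw], ...]. A call has exactly 8 rows; each row is the pose to reach, as a shift and turn from the pose commanded when the call began, along the tool's axes at that moment; what a row does not reach only later rows make up. A row lasts 1/8 s, in which the tool goes at most 62.5 mm and 10.7 degrees, less where a joint would pass 70% of its speed; a pose out of reach is approached as far as the arm can. A call with a gripper value outside its range is refused whole. The fingers move at their own pace and stop on an object; "squeeze" is the grip in N (left out, the last holds). Time passes only in rows, so rows that repeat a pose let the fingers close, or fill a call up. It gives the time, the measured TCP pose, the force, the opening and the grip force at its end, in the units of the state.
- r.state(): the state, without advancing time (a new reading comes with each control period).
- optics.get_image(name): name is "scene" or "top" or "wrist"; returns a dict with "img" (420x560x3 uint8, red, green, blue), "intrinsics" (3x3 intrinsics, pixels), "R" (3x3) and "t" (3): a world point X has camera coordinates R X + t. Camera axes: x right, y down, z forward; pixel columns grow to the right and rows downward; lengths in m; the calibration is good to about 2 mm. The wrist camera is an equidistant fisheye: a pixel r from the principal point sees the ray r / f radians off the axis. A picture is of the moment at which its call begins. There is no depth.
- ticket.finish_job(): hands the job in; it is judged then, once.
The state is a dict: "t": time; "joints": joint angles; "qvel": joint speeds; "joint_efforts": joint torques, N m; "eef_pos": TCP position; "orientation": TCP orientation; "force": force on the tool from outside, world axes, zero at the start; "moment": the same for the moment, N m; "width": finger opening in m; "finger_force": force on a finger pad.
Only numpy, scipy, OpenCV 4.12 (cv2) and the standard library are available. Lean on these libraries where they do the work, as an engineer would, in place of code of your own. Each camera call takes 0.05 s, during which the arm holds its last target. There are 200 camera calls.

## Working session

There is one attempt and no reset: what is moved stays moved. The work goes in short steps, Python scripts to look and compute and a tool call to move; the robot and the scene stay as the last step left them, time stands still between calls to the robot, and variables do not carry over. Pictures are saved under pics/ and viewed, at most 10 in all, crops included, and the job is handed in when it is done.

Besides the shell and the picture viewer there is one more tool, called by a JSON object that holds its "name" and its "arguments". servo_tool: Moves the arm, as the interface text tells. Its arguments: {"type":"object","properties":{"commands":{"type":"array","items":{"type":"array","items":{"type":"number"}}},"squeeze":{"type":"number"}},"required":["commands"]}

```bash
mkdir -p pics; ls
python3 - <<'E'
from workcell import r, optics, ticket
import cv2, numpy as np, pickle
d={}
for n in ("scene","top"):
    d[n]=optics.get_image(n); cv2.imwrite(f"pics/{n}0.png",d[n]["img"][:,:,::-1])
    print(n,d[n]["intrinsics"].tolist(),(-d[n]["R"].T@d[n]["t"]).round(3))
pickle.dump(d,open("d0.pkl","wb"))
s=r.state();print(s["t"],s["eef_pos"],np.array(s["orientation"]).round(3).tolist())
E
```

```text
pics
scene [[424.17327798981404, 0.0, 280.6370529469036], [0.0, 424.17327798981404, 206.9568920029606], [0.0, 0.0, 1.0]] [ 1.513 -0.324  0.962]
top [[539.0776558552902, 0.0, 280.203460394197], [0.0, 539.0776558552902, 205.19583950906227], [0.0, 0.0, 1.0]] [ 0.302 -0.013  1.518]
0.1 [0.20323943 0.53713619 0.20715028] [[-0.935, 0.354, -0.001], [0.354, 0.935, -0.002], [0.0, -0.002, -1.0]]
```

View pics/scene0.png

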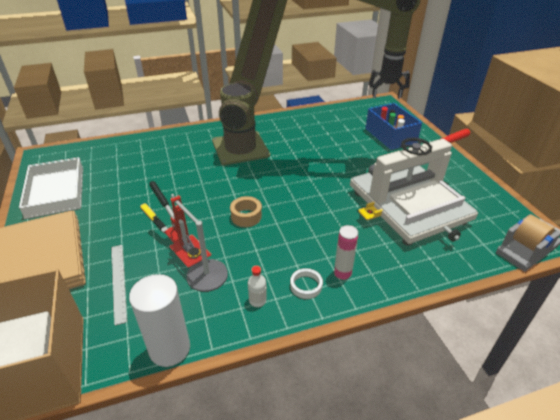

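View pics/top0.png

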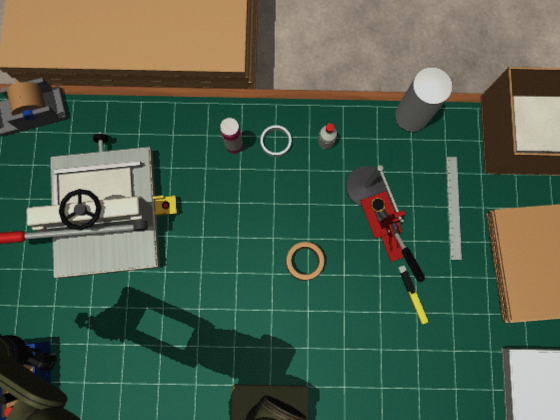

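The jack hangs at the right (top view: saddle ≈(378,205), grip ≈(413,263), post top (380,168)). The lug is at ≈(167,205) and its bed edge at column ≈155. In the top view, image up is world +x and left is +y.

```bash
cat > h.py <<'E'
import numpy as np, cv2
def ray(c,uv):
    K=c["intrinsics"];d=c["R"].T@np.linalg.solve(K,np.array([uv[0],uv[1],1.]));o=-c["R"].T@c["t"];return o,d
def onz(c,uv,z):
    o,d=ray(c,uv);return o+d*(z-o[2])/d[2]
def proj(c,X):
    p=c["K"] if 0 else c["intrinsics"]@(c["R"]@np.asarray(X)+c["t"]);return p[:2]/p[2]
def tri(a,ua,b,ub):
    A=[];y=[]
    for c,u in((a,ua),(b,ub)):
        o,d=ray(c,u);d/=np.linalg.norm(d);P=np.eye(3)-np.outer(d,d);A.append(P);y.append(P@o)
    return np.linalg.lstsq(np.vstack(A),np.hstack(y),rcond=None)[0]
def hsv(c): return cv2.cvtColor(c["img"],cv2.COLOR_RGB2HSV)
def blobs(m,amin=4):
    n,l,s,ce=cv2.connectedComponentsWithStats(m.astype(np.uint8))
    return [(ce[i],s[i],l==i) for i in range(1,n) if s[i,4]>=amin]
E
python3 - <<'E'
import pickle;from h import *
d=pickle.load(open("d0.pkl","rb"));t=d["top"];s=d["scene"]
im=t["img"]
a=cv2.resize(im[180:230,140:190],(500,500),interpolation=cv2.INTER_CUBIC)
b=cv2.resize(im[155:285,340:430],(346,500),interpolation=cv2.INTER_CUBIC)
a=cv2.resize(a,(400,400)); a=np.vstack([a,np.zeros((100,400,3),np.uint8)])
cv2.imwrite("pics/crop0.png",np.hstack([a,b])[:,:,::-1])
for n,c in d.items():
    h=hsv(c);H,S,V=[h[...,i].astype(int) for i in range(3)]
    print(n,"yellow",[(x[0].round(1),x[1].tolist()) for x in blobs((abs(H-26)<5)&(S>180)&(V>100),15)])
    print(n,"red",[(x[0].round(1),x[1].tolist()) for x in blobs(((H<6)|(H>174))&(S>170)&(V>80),6)])
h=hsv(t);H,S,V=[h[...,i].astype(int) for i in range(3)]
# bed: cream near region
m=((S<75)&(V>95));m[:,:40]=0;m[:,165:]=0;m[:140]=0;m[285:]=0
B=blobs(m,800)
for x in B:
    cs=cv2.findContours(x[2].astype(np.uint8),0,1)[0][0]
    R=cv2.minAreaRect(cs);print("bed",x[1].tolist(),R)
    for p in cv2.boxPoints(R):print(p,onz(t,p,.06).round(4))
# bed right edge line per row
rows=[r for r in list(range(160,192,3))+list(range(220,268,3))]
P=[]
for r in rows:
    w=np.where(m[r,130:165])[0]
    if len(w):P.append(onz(t,(130+w.max()+.5,r),.06)[:2])
P=np.array(P);k=np.polyfit(P[:,0],P[:,1],1);print("edge y=k x+c",k,np.abs(P[:,1]-np.polyval(k,P[:,0])).max())
E
```

```text
scene yellow [(array([147.7, 211.1]), [142, 205, 12, 14, 75]), (array([368.9, 211.7]), [359, 204, 22, 15, 157])]
scene red [(array([384. , 109.9]), [382, 107, 5, 9, 26]), (array([457.8, 134.9]), [445, 129, 25, 13, 170]), (array([175.1, 198.6]), [172, 197, 8, 4, 14]), (array([177.1, 209.2]), [175, 207, 6, 6, 19]), (array([172.6, 234.1]), [166, 228, 13, 13, 92]), (array([194.4, 241.2]), [190, 236, 9, 11, 45]), (array([186.9, 257.6]), [176, 250, 25, 16, 157]), (array([256., 270.]), [253, 267, 7, 7, 45])]
top yellow [(array([161.4, 199.3]), [155, 197, 15, 8, 35])]
top red [(array([329.7, 127.3]), [326, 124, 8, 8, 52]), (array([383.5, 224.8]), [361, 192, 44, 70, 1050]), (array([165.4, 204.9]), [164, 204, 4, 3, 11]), (array([398.6, 226.9]), [396, 222, 6, 11, 28]), (array([ 11.2, 236.9]), [0, 231, 25, 13, 247]), (array([  7.1, 410.9]), [4, 407, 8, 10, 47])]
bed [40, 140, 114, 85, 5532] ((94.28175354003906, 179.5570526123047), (77.72315979003906, 116.927734375), 84.09386444091797)
[ 32.129402 146.91763 ] [0.7341 0.6791 0.06  ]
[148.43646 134.8859 ] [0.7759 0.3561 0.06  ]
[156.43411 212.19647] [0.5552 0.3201 0.06  ]
[ 40.127045 224.22821 ] [0.5158 0.6345 0.06  ]
bed [53, 230, 105, 49, 4005] ((104.02070617675781, 253.74830627441406), (40.52619934082031, 105.38471984863281), 85.2363510131836)
[ 49.8276  237.93108] [0.4788 0.6044 0.06  ]
[154.8483  229.17934] [0.5082 0.3215 0.06  ]
[158.2138  269.56555] [0.3989 0.3058 0.06  ]
[ 53.193115 278.31726 ] [0.3704 0.5848 0.06  ]
edge y=k x+c [0.1096717  0.27095901] 0.055731313279743566
```

View pics/crop0.png

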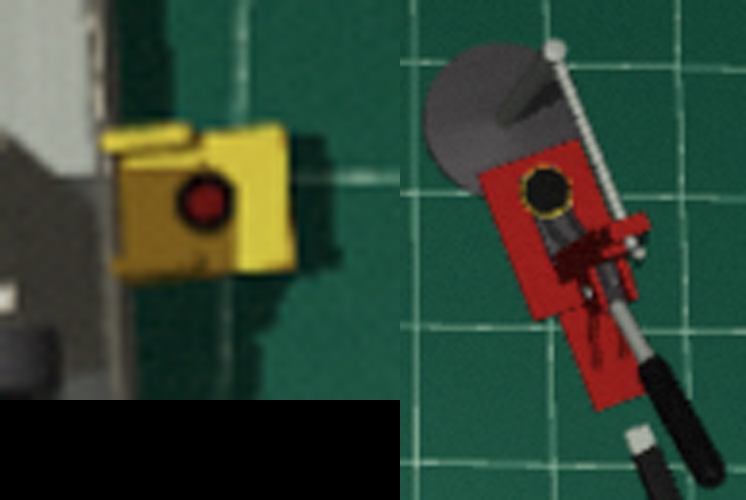

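The crop shows the lug's red dot at (165.9,205.0). The jack's saddle is at (377.7,204.4), and the base corners are at (360.8,201), (386.8,191.9), (392,261.6) and (404.5,256.9). The post top is at (380.3,168) and the handle tip at (421,278.5). The knife lies just under the handle end.

Run:
```python
import pickle;from h import *
d=pickle.load(open("d0.pkl","rb"));t=d["top"];s=d["scene"]
for n,p,z in(("dot",(165.4,204.9),.04),("saddle",(377.7,204.4),.052),("fl",(360.8,201),.036),("fr",(386.8,191.9),.036),("rl",(392,261.6),.036),("rr",(404.5,256.9),.036),("post",(380.3,168),.212),("foot",(367.3,185.7),.016),("tip",(421.1,278.5),.185),("can",(230,126),.17),("knife",(402,269),.01),("tape",(305,261),.048)):
    print(n,onz(t,p,z).round(4))
f=.5*(onz(t,(360.8,201),.036)+onz(t,(386.8,191.9),.036));b=.5*(onz(t,(392,261.6),.036)+onz(t,(404.5,256.9),.036))
print("mid f,b",f,b,np.linalg.norm(f-b),np.degrees(np.arctan2(*(f-b)[[1,0]])))
h=hsv(t);H,S,V=[h[...,i].astype(int) for i in range(3)]
m=(S<75)&(V>95)
P=[]
for r in list(range(155,190,2))+list(range(235,266,2)):
    w=np.where(m[r,140:168])[0]
    if len(w):P.append(onz(t,(140+w.max()+.5,r),.06)[:2])
P=np.array(P)
v=cv2.fitLine(P.astype(np.float32),cv2.DIST_HUBER,0,.001,.001).ravel();print("edge",v,np.degrees(np.arctan2(v[1],v[0])))
k=v[1]/v[0];print((P[:,1]-v[3]-k*(P[:,0]-v[2])).round(4))
# lug outline
y=(abs(H-26)<8)&(S>120)&(V>60);y[:,:150]=0;y[:,185:]=0;y[:190]=0;y[220:]=0
cs=max(cv2.findContours(y.astype(np.uint8),0,1)[0],key=len);R=cv2.minAreaRect(cs);print("lug",R,[onz(t,p,.04)[:2].round(3).tolist() for p in cv2.boxPoints(R)])
# scene check
from workcell import r
for c,n in((s,"scene"),):
    print("dot in scene",proj(c,onz(t,(165.4,204.9),.04)), "saddle in scene",proj(c,onz(t,(377.7,204.4),.052)),"redcap",proj(c,onz(t,(329.7,127.3),.128)))
```

```text
dot [0.5798 0.301  0.04  ]
saddle [ 0.5904 -0.2891  0.052 ]
fl [ 0.6023 -0.2448  0.036 ]
fr [ 0.6299 -0.3184  0.036 ]
rl [ 0.4341 -0.3289  0.036 ]
rr [ 0.4477 -0.3636  0.036 ]
post [ 0.6518 -0.267   0.212 ]
foot [ 0.6514 -0.267   0.016 ]
tip [ 0.3806 -0.3679  0.185 ]
can [0.7687 0.1168 0.17  ]
knife [ 0.4164 -0.3619  0.01  ]
tape [ 0.4303 -0.0892  0.048 ]
mid f,b [ 0.61609394 -0.28157514  0.036     ] [ 0.44090242 -0.34624144  0.036     ] 0.18674527121937892 20.25999814040751
edge [0.9924063  0.12300275 0.5841583  0.33029494] 7.065432
[-0.0002  0.0002  0.0005  0.0037  0.004   0.0016 -0.0009 -0.0005 -0.0002
  0.0002  0.0005  0.0009  0.004   0.0016 -0.0008 -0.0005 -0.0001  0.0002
 -0.0001  0.0002  0.0006  0.0036  0.0013 -0.0011 -0.0008 -0.0004 -0.0001
 -0.0268  0.0006  0.0009  0.0013 -0.0011 -0.0008 -0.0004]
lug ((164.5856170654297, 204.36965942382812), (19.399646759033203, 22.33142852783203), 86.42366790771484) [[0.606, 0.338], [0.611, 0.276], [0.556, 0.269], [0.551, 0.331]]
dot in scene [369.44664456 211.38328599] saddle in scene [193.64108049 250.35563534] redcap [256.04872884 268.86519739]
```

{"name": "servo_tool", "arguments": {"commands": [[-3,-2,-5,0,0,10,1],[-6,-4,-10,0,0,20,1],[-10.5,-7,-13,0,0,30,1],[-15.5,-10.5,-15,0,0,40,1],[-20.5,-13.5,-15,0,0,50,1],[-25.5,-17,-15,0,0,60,1],[-30.5,-20,-15,0,0,70,1],[-35,-23,-15,0,0,80,1]]}}

```text
t: 1.1
eef_pos: [0.4502, 0.1969, 0.3577]
orientation: [[0.192, 0.981, -0.0], [0.981, -0.192, -0.0], [-0.0, -0.0, -1.0]]
force: [-0.2, 0.1, 0.0]
width: 0.0854
finger_force: 0.0
```

```bash
cat > g.py <<'E'
# python3 g.py x y z yaw_of_tool_y_deg : shift (cm) and turn (deg) from the measured pose, tool pointing down
import sys,numpy as np
from scipy.spatial.transform import Rotation as Ro
from workcell import r
s=r.state();R=np.array(s["orientation"]);p=np.array(s["eef_pos"])
x,y,z,a=map(float,sys.argv[1:5]);a=np.radians(a)
yy=np.array([np.cos(a),np.sin(a),0]);zz=np.array([0,0,-1.]);T=np.c_[np.cross(yy,zz),yy,zz]
print("t",round(s["t"],2),"p",p.round(4),"q",np.round(s["joints"],2),"F",np.round(s["force"],1),"w",round(s["width"],4))
print("shift cm",(R.T@(np.array([x,y,z])-p)*100).round(2),"turn",np.degrees(Ro.from_matrix(R.T@T).as_rotvec()).round(1))
E
python3 g.py .537 -.310 .36 -69.8
```

```text
t 1.1 p [0.4502 0.1969 0.3577] q [0.33 0.1  1.4  0.   1.63 0.52] F [-0.2  0.1  0. ] w 0.0854
shift cm [-48.08  18.26  -0.23] turn [-0.   0.  58.7]
```

{"name": "servo_tool", "arguments": {"commands": [[-6,2.2,0,0,0,7,1],[-12,4.5,0,0,0,15,1],[-18,6.8,0,0,0,22,1],[-24,9.1,0,0,0,30,1],[-30,11.4,0,0,0,37,1],[-36,13.7,0,0,0,45,1],[-42,16,0,0,0,52,1],[-48.1,18.3,0,0,0,58.7,1]]}}

```text
t: 2.1
eef_pos: [0.5371, -0.2954, 0.3575]
orientation: [[0.938, 0.348, -0.001], [0.348, -0.938, 0.001], [-0.0, -0.001, -1.0]]
force: [0.7, -0.3, 0.9]
width: 0.0855
finger_force: 0.0
```

```bash
python3 g.py .537 -.310 .151 -69.8
python3 - <<'E'
import pickle;from h import *
d=pickle.load(open("d0.pkl","rb"));t=d["top"]
q=lambda X:(proj(t,X)-[340,155])*3.846+[400,0]
print("col base/top in crop",q((.537,-.31,.036)),q((.537,-.31,.217)))
from workcell import optics
w=optics.get_image("wrist");cv2.imwrite("pics/w1.png",w["img"][:,:,::-1])
E
```

```text
t 2.1 p [ 0.5371 -0.2954  0.3575] q [-0.57  0.29  1.16  0.    1.69  0.64] F [ 0.7 -0.3  0.9] w 0.0855
shift cm [-0.51  1.39 20.65] turn [-0.   0.   0.1]
col base/top in crop [570.93694886 267.11268735] [626.8991429  223.63701657]
```

View pics/w1.png

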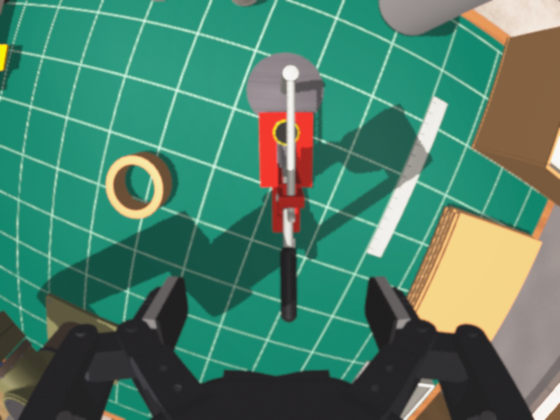

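The jack sits upright in the wrist view and is aligned with the gripper. The column is at ≈(289,195), midway between the fingers once the remaining 14 mm shift is made. Next I descend over it.

{"name": "servo_tool", "arguments": {"commands": [[-0.5,1.4,0,0,0,0,1],[-0.5,1.4,4,0,0,0,1],[-0.5,1.4,9,0,0,0,1],[-0.5,1.4,13,0,0,0,1],[-0.5,1.4,16,0,0,0,1],[-0.5,1.4,18.5,0,0,0,1],[-0.5,1.4,20.4,0,0,0,1],[-0.5,1.4,20.4,0,0,0,1]]}}

```text
t: 3.15
eef_pos: [0.5361, -0.3062, 0.1525]
orientation: [[0.936, 0.353, -0.004], [0.353, -0.936, 0.003], [-0.002, -0.004, -1.0]]
force: [-0.3, 0.0, 0.3]
width: 0.0856
finger_force: 0.0
```

```bash
python3 g.py .537 -.310 .153 -69.8
python3 - <<'E'
from h import *
from workcell import optics
w=optics.get_image("wrist");cv2.imwrite("pics/w2.png",w["img"][:,:,::-1])
E
```

```text
t 3.15 p [ 0.5361 -0.3062  0.1525] q [-0.59  0.41  1.49  0.    1.25  0.62] F [-0.3  0.   0.3] w 0.0856
shift cm [-0.05  0.39 -0.05] turn [-0.2  0.1  0.5]
```

View pics/w2.png

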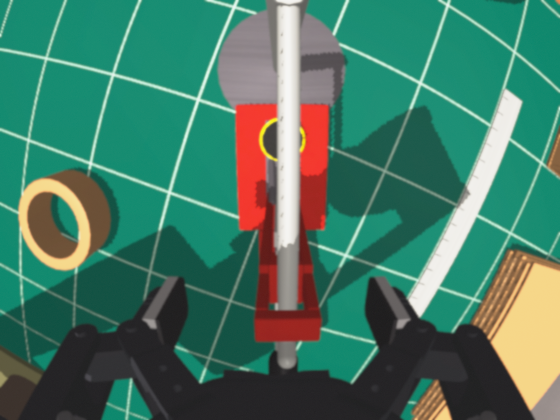

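The eye frame is at columns 255–320, centred at 288, and the pads are centred at ~277. A 4 mm correction along tool y is left, then I close.

{"name": "servo_tool", "arguments": {"commands": [[0,0.4,0,0,0,0.4,1],[0,0.4,0,0,0,0.4,0.7],[0,0.4,0,0,0,0.4,0.5],[0,0.4,0,0,0,0.4,0.3],[0,0.4,0,0,0,0.4,0.2],[0,0.4,0,0,0,0.4,0.1],[0,0.4,0,0,0,0.4,0.1],[0,0.4,0,0,0,0.4,0.1]], "squeeze": 60}}

```text
t: 4.2
eef_pos: [0.5389, -0.3114, 0.1545]
orientation: [[0.939, 0.345, 0.0], [0.345, -0.939, 0.001], [0.001, -0.001, -1.0]]
force: [-0.3, 3.7, 6.7]
width: 0.0253
finger_force: 60.4
```

```bash
python3 g.py .537 -.310 .171 -69.8
```

```text
t 4.2 p [ 0.5389 -0.3114  0.1545] q [-0.59  0.41  1.48  0.    1.25  0.63] F [-0.3  3.7  6.7] w 0.0253
shift cm [-0.13 -0.2  -1.65] turn [-0. -0. -0.]
```

{"name": "servo_tool", "arguments": {"commands": [[0,0,-0.4,0,0,0,0.1],[0,0,-0.8,0,0,0,0.1],[0,0,-1.2,0,0,0,0.1],[0,0,-1.5,0,0,0,0.1],[0,0,-1.5,0,0,0,0.1],[-0.5,0,-1.5,0,0,0,0.1],[-1,0,-1.5,0,0,0,0.1],[-1,0,-1.5,0,0,0,0.1]]}}

```text
t: 5.2
eef_pos: [0.5286, -0.3156, 0.1689]
orientation: [[0.939, 0.344, -0.001], [0.344, -0.939, 0.0], [-0.001, -0.001, -1.0]]
force: [0.6, 0.8, -9.6]
width: 0.0253
finger_force: 59.3
```

```bash
python3 g.py .537 -.310 .171 -69.8
```

```text
t 5.2 p [ 0.5286 -0.3156  0.1689] q [-0.61  0.39  1.47 -0.    1.28  0.61] F [ 0.6  0.8 -9.6] w 0.0253
shift cm [ 0.98 -0.23 -0.21] turn [-0.   0.  -0.1]
```

{"name": "servo_tool", "arguments": {"commands": [[-1,0,0,0,0,0,0.1],[-2,0,0,0,0,0,0.1],[-3.2,0,0,0,0,0,0.1],[-4.5,0,0,0,0,0,0.1],[-6,0,0,0,0,0,0.1],[-7.5,0,-1.5,0,0,0,0.1],[-8.5,0,-4,0,0,0,0.1],[-8.5,0,-7,0,0,0,0.1]]}}

```text
t: 6.2
eef_pos: [0.4478, -0.3451, 0.2403]
orientation: [[0.939, 0.344, -0.001], [0.344, -0.939, 0.0], [-0.001, -0.001, -1.0]]
force: [1.0, -0.3, -9.6]
width: 0.0253
finger_force: 60.4
```

```bash
python3 g.py .537 -.1 .26 -30
python3 - <<'E'
from h import *
from workcell import optics
c=optics.get_image("scene");cv2.imwrite("pics/s1.png",cv2.resize(c["img"][120:320,100:460],(800,444))[:,:,::-1])
E
```

```text
t 6.2 p [ 0.4478 -0.3451  0.2403] q [-0.73  0.27  1.48 -0.    1.4   0.49] F [ 1.  -0.3 -9.6] w 0.0253
shift cm [ 16.8  -19.96  -1.98] turn [ -0.1   0.  -39.9]
```

View pics/s1.png

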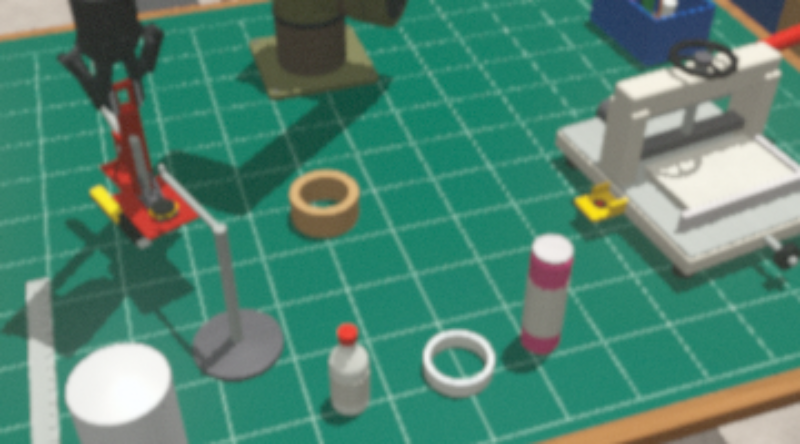

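The jack is off the hook and held upright in the gripper, with the toe toward the stand and everything else undisturbed. Now I carry it to the cutter: sideways first, then turning.

{"name": "servo_tool", "arguments": {"commands": [[1.2,-4,0,0,0,0,0.1],[2.6,-8.5,0,0,0,0,0.1],[4.1,-13,0,0,0,0,0.1],[5.6,-17.5,0,0,0,-8,0.1],[9,-20.8,0,0,0,-17,0.1],[13,-24.3,0,0,0,-26,0.1],[17,-27.7,0,0,0,-35,0.1],[21,-31.2,0,0,0,-44,0.1]]}}

```text
t: 7.25
eef_pos: [0.5399, 0.0215, 0.2397]
orientation: [[0.431, 0.902, 0.002], [0.902, -0.431, -0.001], [0.0, 0.002, -1.0]]
force: [1.5, -1.4, -9.9]
width: 0.0255
finger_force: 61.2
```

```bash
python3 g.py .600 .135 .165 7.07
```

```text
t 7.25 p [0.5399 0.0215 0.2397] q [-0.04  0.23  1.53 -0.    1.38  0.41] F [ 1.5 -1.4 -9.9] w 0.0255
shift cm [12.83  0.51  7.48] turn [  0.1   0.  -32.6]
```

{"name": "servo_tool", "arguments": {"commands": [[3,0.1,0,0,0,-8,0.1],[6,0.2,0,0,0,-16,0.1],[9,0.3,1,0,0,-24,0.1],[11.5,0.4,2.5,0,0,-32.6,0.1],[12.8,0.5,4.5,0,0,-32.6,0.1],[12.8,0.5,6.2,0,0,-32.6,0.1],[12.8,0.5,7.5,0,0,-32.6,0.1],[12.8,0.5,7.5,0,0,-32.6,0.1]]}}

```text
t: 8.25
eef_pos: [0.5976, 0.1322, 0.1623]
orientation: [[-0.116, 0.993, -0.004], [0.993, 0.116, -0.001], [-0.001, -0.004, -1.0]]
force: [-0.0, 0.2, -9.8]
width: 0.0249
finger_force: 61.2
```

```bash
python3 g.py .5866 .2464 .1275 7.07
python3 - <<'E'
from h import *
from workcell import optics
import pickle
d={n:optics.get_image(n) for n in("top","scene","wrist")};pickle.dump(d,open("d2.pkl","wb"))
a=cv2.resize(d["top"]["img"][150:270,140:270],(420,388),interpolation=cv2.INTER_CUBIC)
b=cv2.resize(d["scene"]["img"][150:270,280:400],(380,380),interpolation=cv2.INTER_CUBIC)[:388]
b=np.vstack([b,np.zeros((8,380,3),np.uint8)])
cv2.imwrite("pics/m2.png",np.hstack([a,b])[:,:,::-1])
E
```

```text
t 8.25 p [0.5976 0.1322 0.1623] q [ 0.15  0.4   1.49 -0.    1.26  0.03] F [-0.   0.2 -9.8] w 0.0249
shift cm [11.47  0.25  3.48] turn [-0.2  0.  -0.4]
```

View pics/m2.png

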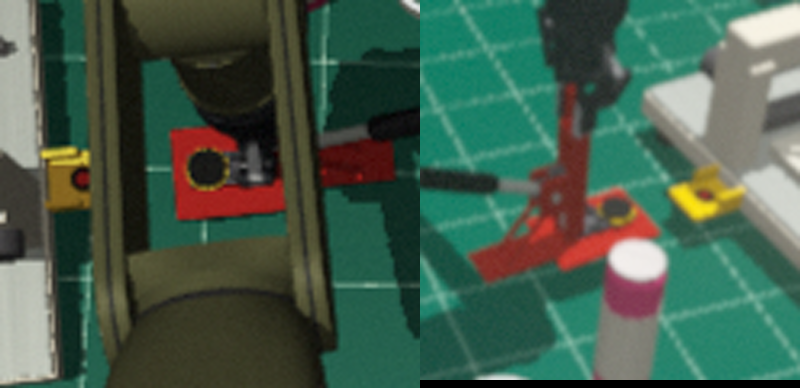

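Saddle at top-view pixel (204.4,202.0) and scene pixel (342.2,216.6). Lug dot at (166,205) and (370.3,211.6). Base front corners in the top view are (193.2,190.9) and (195.7,218.1).

Run:
```python
import pickle;from h import *
d=pickle.load(open("d2.pkl","rb"));t=d["top"];s=d["scene"]
def c(cam,box,cond):
    h=hsv(cam)[box[1]:box[3],box[0]:box[2]].astype(int);m=cond(h[...,0],h[...,1],h[...,2])
    return [(b[0]+box[:2],b[1][4]) for b in blobs(m,12)]
S_=tri(t,(204.4,202.0),s,(342.2,216.6));print("saddle tri",S_.round(4))
D=tri(t,(165.7,205),s,(370.0,211.5));print("dot tri",D.round(4))
print("dark top",c(t,(195,190,215,214),lambda h,s,v:(v<60)))
print("dark scene",c(s,(330,208,355,226),lambda h,s,v:(v<75)))
e=np.array([-.123,.992,0]);f=np.array([.992,.123,0])
for z in(S_[2],.060):
    P=onz(t,(204.4,202),z);print(z,P,"saddle->lug: fwd",(D-P)@e,"side",(D-P)@f)
z0=.06-.022+.006
a,b=onz(t,(193.2,190.9),z0),onz(t,(195.7,218.1),z0);print("front edge yaw",np.degrees(np.arctan2(*(a-b)[[1,0]])),np.linalg.norm(a-b))
```

```text
saddle tri [0.5885 0.1932 0.0528]
dot tri [0.5802 0.3015 0.0394]
dark top [(array([212.34375, 194.     ]), np.int32(32)), (array([203.58762887, 201.34020619]), np.int32(97)), (array([213.        , 204.15384615]), np.int32(13))]
dark scene [(array([341.54166667, 215.41666667]), np.int32(24))]
0.05281835003506895 [0.58764184 0.19102796 0.05281835] saddle->lug: fwd 0.11052642583824401 side 0.006175890577397362
0.06 [0.58623974 0.19002696 0.06      ] saddle->lug: fwd 0.11134696161712752 side 0.007689904054205413
front edge yaw 7.878590400249633 0.07757593233428166
```

{"name": "servo_tool", "arguments": {"commands": [[0.5,0.2,0.8,0,0,0,0.1],[1,0.4,1.6,0,0,0,0.1],[1.5,0.55,2.3,0,0,0,0.1],[2,0.55,2.8,0,0,0,0.1],[2,0.55,3,0,0,0,0.1],[2,0.55,3.1,0,0,0,0.1],[2,0.55,3.2,0,0,0,0.1],[2,0.55,3.2,0,0,0,0.1]]}}

```text
t: 9.4
eef_pos: [0.6027, 0.1538, 0.1322]
orientation: [[-0.118, 0.993, 0.0], [0.993, 0.118, -0.0], [-0.0, 0.0, -1.0]]
force: [-0.1, -0.4, -8.7]
width: 0.0251
finger_force: 61.2
```

```bash
python3 g.py .5866 .2464 .1275 7.07
```

```text
t 9.4 p [0.6027 0.1538 0.1322] q [ 0.18  0.43  1.51 -0.    1.2   0.06] F [-0.1 -0.4 -8.7] w 0.0251
shift cm [ 9.38 -0.51  0.47] turn [ 0.   0.  -0.3]
```

{"name": "servo_tool", "arguments": {"commands": [[0.5,0,0.1,0,0,0,0.1],[1,0,0.1,0,0,0,0.1],[1.5,-0.1,0.1,0,0,0,0.1],[2,-0.2,0.2,0,0,0,0.1],[2.5,-0.2,0.2,0,0,0,0.1],[3,-0.2,0.2,0,0,0,0.1],[3,-0.2,0.2,0,0,0,0.1],[3,-0.2,0.2,0,0,0,0.1]]}}

```text
t: 10.4
eef_pos: [0.5971, 0.1835, 0.13]
orientation: [[-0.118, 0.993, 0.0], [0.993, 0.118, -0.0], [-0.0, 0.0, -1.0]]
force: [0.7, -0.7, -9.4]
width: 0.0251
finger_force: 61.2
```

```bash
python3 g.py .5866 .2464 .1275 7.07
python3 - <<'E'
from h import *
from workcell import optics
import pickle
d={n:optics.get_image(n) for n in("top","scene")};pickle.dump(d,open("d3.pkl","wb"))
a=cv2.resize(d["top"]["img"][180:230,140:220],(800,500),interpolation=cv2.INTER_CUBIC)[:,:400*2]
a=cv2.resize(a,(440,275));a=np.vstack([a,np.zeros((125,440,3),np.uint8)])
b=cv2.resize(d["scene"]["img"][180:240,330:384],(360,400),interpolation=cv2.INTER_CUBIC)
cv2.imwrite("pics/m3.png",np.hstack([a,b])[:,:,::-1])
E
```

```text
t 10.4 p [0.5971 0.1835 0.13  ] q [ 0.23  0.44  1.5  -0.    1.2   0.11] F [ 0.7 -0.7 -9.4] w 0.0251
shift cm [ 6.37 -0.3   0.25] turn [ 0.   0.  -0.3]
```

View pics/m3.png

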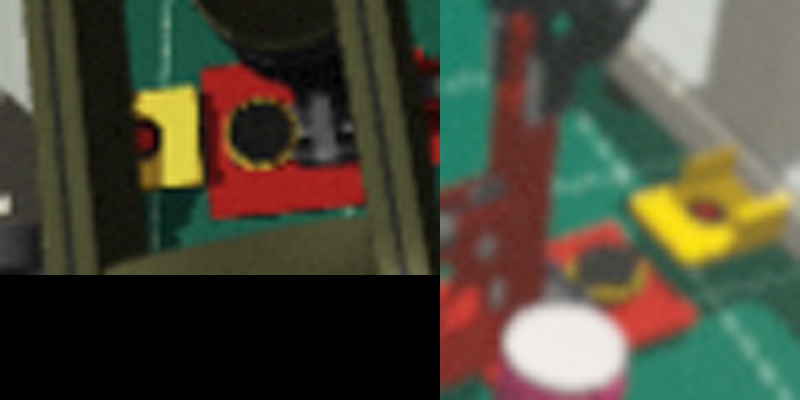

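Saddle at top-view pixel (187.8,204.0) and scene pixel (355.8,220.2); lug dot at (165.9,205) and (370.2,211.4). The lug's outer edge is still ahead of the saddle.

Run:
```python
import pickle;from h import *
d=pickle.load(open("d3.pkl","rb"));t=d["top"];s=d["scene"]
e=np.array([-.123,.992,0]);f=np.array([.992,.123,0])
S=tri(t,(187.8,204.0),s,(355.8,220.2));D=tri(t,(165.8,205),s,(370.2,211.4));print(S,D,"fwd",(D-S)@e,"side",(D-S)@f)
for z in(.026,.03):
    for c,u,v in((t,(187.8,204),(165.8,205)),(s,(355.8,220.2),(370.2,211.4))):
        w=onz(c,v,.04)-onz(c,u,z);print(z,"fwd",w@e,"side",w@f)
```

```text
[0.58820347 0.24497541 0.02240128] [0.58028604 0.30160607 0.03978947] fwd 0.057151453324083085 side -0.0008885251968686272
0.026 fwd 0.05904369401291495 side 0.0005758337377240456
0.026 fwd 0.05803868950382229 side -0.004385905787018243
0.03 fwd 0.05962638479783396 side 0.0014167397829385252
0.03 fwd 0.06094294015740128 side -0.0079922082899776
```

{"name": "servo_tool", "arguments": {"commands": [[0.6,0,0.15,0,0,0,0.1],[1.4,0,0.2,0,0,0,0.1],[2.2,0,0.2,0,0,0,0.1],[3.1,0,0.2,0,0,0,0.1],[4,0,0.2,0,0,0,0.1],[5,0,0.2,0,0,0,0.1],[5.8,-0.05,0.2,0,0,0,0.1],[5.8,-0.05,0.2,0,0,0,0.1]]}}

```text
t: 11.5
eef_pos: [0.5896, 0.2424, 0.1284]
orientation: [[-0.119, 0.993, 0.0], [0.993, 0.119, 0.001], [0.001, 0.0, -1.0]]
force: [-0.1, 0.2, -4.5]
width: 0.025
finger_force: 61.7
```

{"name": "servo_tool", "arguments": {"commands": [[0,0,0.1,0,0,0,0.1],[0,0,0.1,0,0,0,0.1],[0,0,0.2,0,0,0,0.1],[0,0,0.2,0,0,0,0.1],[0,0,0.2,0,0,0,0.1],[0,0,0.2,0,0,0,0.1],[0,0,0.2,0,0,0,0.1],[0,0,0.2,0,0,0,0.1]]}}

```text
t: 12.5
eef_pos: [0.5902, 0.2428, 0.1282]
orientation: [[-0.117, 0.993, 0.002], [0.993, 0.117, 0.003], [0.003, 0.003, -1.0]]
force: [-2.8, 6.2, 6.4]
width: 0.0253
finger_force: 63.2
```

{"name": "servo_tool", "arguments": {"commands": [[0,0,-0.15,0,0,0,0.1],[0,0,-0.15,0,0,0,0.1],[0,0,-0.15,0,0,0,0.4],[0,0,-0.15,0,0,0,0.6],[0,0,-0.15,0,0,0,0.8],[0,0,-0.15,0,0,0,0.8],[0,0,-1,0,0,0,0.8],[0,0,-4,0,0,0,0.8]]}}

```text
t: 13.5
eef_pos: [0.5883, 0.2405, 0.1649]
orientation: [[-0.118, 0.993, -0.004], [0.993, 0.118, -0.001], [-0.001, -0.004, -1.0]]
force: [0.1, 0.2, 0.0]
width: 0.0681
finger_force: 0.0
```

{"name": "servo_tool", "arguments": {"commands": [[0,0,-5,0,0,0,0.8],[0,0,-10,0,0,0,0.8],[-4,0,-13,0,0,0,0.5],[-9,0,-13,0,0,0,0.2],[-14,0,-13,0,0,0,0],[-14.5,0,-13,0,0,0,0],[-14.5,0,-13,0,0,0,0],[-14.5,0,-13,0,0,0,0]]}}

```text
t: 14.5
eef_pos: [0.6067, 0.0984, 0.2961]
orientation: [[-0.119, 0.993, -0.0], [0.993, 0.119, 0.001], [0.001, 0.0, -1.0]]
force: [-0.9, 0.0, -0.1]
width: 0.0002
finger_force: 0.0
```

```bash
python3 g.py .604 .1055 .16 7.07
python3 - <<'E'
from h import *
from workcell import optics
import pickle
d={n:optics.get_image(n) for n in("top","scene")};pickle.dump(d,open("d4.pkl","wb"))
a=cv2.resize(d["top"]["img"][170:240,140:250],(440,280),interpolation=cv2.INTER_CUBIC)
a=np.vstack([a,np.zeros((120,440,3),np.uint8)])
b=cv2.resize(d["scene"]["img"][180:240,330:384],(360,400),interpolation=cv2.INTER_CUBIC)
cv2.imwrite("pics/m4.png",np.hstack([a,b])[:,:,::-1])
E
```

```text
t 14.5 p [0.6067 0.0984 0.2961] q [ 0.09  0.31  1.28  0.    1.55 -0.03] F [-0.9  0.  -0.1] w 0.0002
shift cm [ 0.73 -0.18 13.61] turn [ 0.  -0.  -0.2]
```

View pics/m4.png

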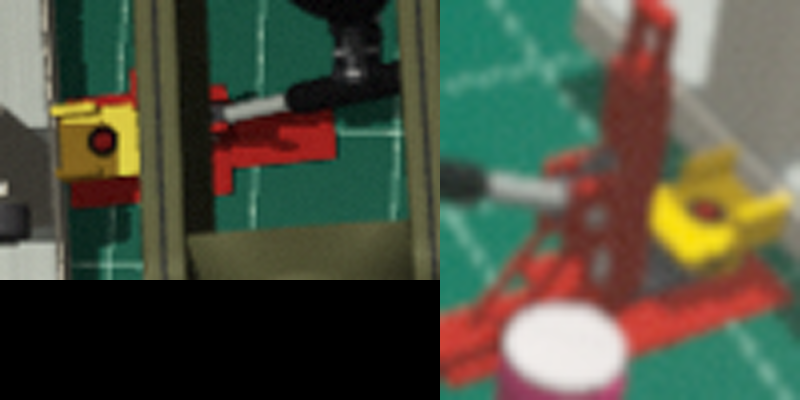

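The jack stands under the lug. Base rear corners are at (223.5,198.3) and (224,209.5), with the wide part's corners at (198,218.3) and (158,221.3) in the top view. I check the fit numerically.

Run:
```python
import pickle;from h import *
d=pickle.load(open("d4.pkl","rb"));t=d["top"]
e=np.array([-.123,.992,0]);f=np.array([.992,.123,0]);D=onz(t,(165.6,205.1),.04)
for n,p,ex in(("rear a",(223.5,198.3),(160,22)),("rear b",(224,209.5),(160,-22)),("wide rear",(198,218.3),(85,-40)),("front",(158,221.3),(-30,-40))):
    w=(onz(t,p,.006)-D)*1000;print(n,"behind",round(-w@e,1),"side",round(w@f,1),"ideal",ex)
```

```text
rear a behind 159.3 side 9.8 ideal (160, 22)
rear b behind 157.9 side -22.7 ideal (160, -22)
wide rear behind 82.4 side -40.4 ideal (85, -40)
front behind -30.8 side -37.2 ideal (-30, -40)
```

{"name": "servo_tool", "arguments": {"commands": [[0,-0.15,6,0,0,0,0],[0,-0.15,11,0,0,0,0],[0,-0.15,13.5,0,0,0,0],[0,-0.15,14.5,0,0,0,0],[0,-0.15,16,0,0,0,0],[0,-0.15,17.5,0,0,0,0],[0,-0.15,19,0,0,0,0],[0,-0.15,19,0,0,0,0]]}}

```text
t: 15.6
eef_pos: [0.6049, 0.0971, 0.105]
orientation: [[-0.118, 0.993, -0.001], [0.993, 0.118, 0.0], [0.001, -0.001, -1.0]]
force: [-0.4, 1.3, 1.2]
width: -0.0002
finger_force: 0.7
```

```bash
python3 g.py .604 .098 .06 7.07
```

```text
t 15.6 p [0.6049 0.0971 0.105 ] q [ 0.09  0.45  1.56  0.    1.14 -0.03] F [-0.4  1.3  1.2] w -0.0002
shift cm [ 0.1  -0.07  4.5 ] turn [-0.1 -0.  -0.3]
```

{"name": "servo_tool", "arguments": {"commands": [[0,0,1,0,0,0,0],[0,0,2,0,0,0,0],[0,0,3,0,0,0,0],[0,0,3.7,0,0,0,0],[0,0,4.1,0,0,0,0],[0,0,4.4,0,0,0,0],[0,0,4.5,0,0,0,0],[0,0,4.5,0,0,0,0]]}}

```text
t: 16.6
eef_pos: [0.6051, 0.0968, 0.0611]
orientation: [[-0.118, 0.993, -0.0], [0.993, 0.118, -0.0], [-0.0, -0.0, -1.0]]
force: [-0.9, -2.7, 2.2]
width: -0.0002
finger_force: 1.2
```

```bash
python3 g.py .604 .098 .06 7.07
```

```text
t 16.6 p [0.6051 0.0968 0.0611] q [ 0.09  0.5   1.61 -0.    1.04 -0.03] F [-0.9 -2.7  2.2] w -0.0002
shift cm [ 0.13 -0.1   0.11] turn [-0.   0.  -0.3]
```

{"name": "servo_tool", "arguments": {"commands": [[0,0,0.1,0,0,0,0],[0,0,0.2,0,0,0,0],[0,0,0.3,0,0,0,0],[0,0,0.4,0,0,0,0],[0,0,0.4,0,0,0,0],[0,0,0.4,0,0,0,0],[0,0,0.4,0,0,0,0],[0,0,0.4,0,0,0,0]]}}

```text
t: 17.6
eef_pos: [0.6053, 0.0968, 0.0571]
orientation: [[-0.118, 0.993, -0.0], [0.993, 0.118, -0.0], [-0.0, -0.0, -1.0]]
force: [-1.7, -3.0, 5.1]
width: -0.0
finger_force: 2.6
```

```bash
python3 g.py .604 .098 .06 7.07
python3 - <<'E'
from h import *
from workcell import optics
import pickle
d={n:optics.get_image(n) for n in("top","scene")};pickle.dump(d,open("d5.pkl","wb"))
E
```

```text
t 17.6 p [0.6053 0.0968 0.0571] q [ 0.09  0.5   1.61 -0.    1.03 -0.03] F [-1.7 -3.   5.1] w -0.0
shift cm [ 0.14 -0.11 -0.29] turn [-0.   0.  -0.3]
```

{"name": "servo_tool", "arguments": {"commands": [[0,0,0.1,0,0,0,0],[0,0,0.2,0,0,0,0],[0,0,0.3,0,0,0,0],[0,0,0.3,0,0,0,0],[0,0,0.3,0,0,0,0],[0,0,0.3,0,0,0,0],[0,0,0.3,0,0,0,0],[0,0,0.3,0,0,0,0]]}}

```text
t: 18.7
eef_pos: [0.6053, 0.0967, 0.0545]
orientation: [[-0.118, 0.993, 0.0], [0.993, 0.118, -0.0], [-0.0, 0.0, -1.0]]
force: [-1.1, -2.6, 6.8]
width: 0.0002
finger_force: 3.6
```

```bash
python3 g.py .604 .098 .06 7.07
python3 - <<'E'
from h import *
from workcell import optics
import pickle
d=pickle.load(open("d4.pkl","rb"));p=pickle.load(open("d5.pkl","rb"))
q={n:optics.get_image(n) for n in("top","scene")};pickle.dump(q,open("d6.pkl","wb"))
# track lug in the scene view relative to before
T=d["scene"]["img"][200:222,356:386]
for n,c in(("5",p),("6",q)):
    R=cv2.matchTemplate(c["scene"]["img"][190:232,346:396],T,cv2.TM_CCOEFF_NORMED);_,v,_,l=cv2.minMaxLoc(R);print(n,v,l)
    g=lambda i:cv2.cvtColor(i["scene"]["img"][198:224,354:388],cv2.COLOR_RGB2GRAY).astype(np.float32)
    print(cv2.phaseCorrelate(g(d),g(c),cv2.createHanningWindow((34,26),cv2.CV_32F)))
X=np.array([.58,.301,.04]);print("px per 10mm up",proj(d["scene"],X+[0,0,.01])-proj(d["scene"],X))
E
```

```text
t 18.7 p [0.6053 0.0967 0.0545] q [ 0.09  0.5   1.61 -0.    1.03 -0.03] F [-1.1 -2.6  6.8] w 0.0002
shift cm [ 0.14 -0.12 -0.55] turn [ 0.   0.  -0.3]
5 0.9892630577087402 (10, 10)
((0.07383909651841236, 0.5129595974566126), 0.973793687153255)
6 0.9890456795692444 (10, 10)
((0.31339960179206017, 0.5417561590447644), 0.9722636355539408)
px per 10mm up [ 0.41186784 -2.28020991]
```

{"name": "servo_tool", "arguments": {"commands": [[0,0,0.1,0,0,0,0],[0,0,0.2,0,0,0,0],[0,0,0.3,0,0,0,0],[0,0,0.4,0,0,0,0],[0,0,0.4,0,0,0,0],[0,0,0.4,0,0,0,0],[0,0,0.4,0,0,0,0],[0,0,0.4,0,0,0,0]]}}

```text
t: 19.8
eef_pos: [0.6054, 0.0967, 0.0509]
orientation: [[-0.118, 0.993, 0.001], [0.993, 0.118, -0.0], [-0.0, 0.0, -1.0]]
force: [-2.5, -3.5, 9.8]
width: -0.0004
finger_force: 4.8
```

```bash
python3 g.py .604 .098 .06 7.07
python3 - <<'E'
from h import *
from workcell import optics
import pickle
d=pickle.load(open("d4.pkl","rb"));p=pickle.load(open("d6.pkl","rb"))
q={n:optics.get_image(n) for n in("top","scene")};pickle.dump(q,open("d7.pkl","wb"))
a=[cv2.resize(c["scene"]["img"][175:255,300:400],(400,320),interpolation=cv2.INTER_CUBIC) for c in(d,q)]
cv2.imwrite("pics/m7.png",np.hstack(a)[:,:,::-1])
E
```

```text
t 19.8 p [0.6054 0.0967 0.0509] q [ 0.09  0.51  1.62 -0.    1.02 -0.03] F [-2.5 -3.5  9.8] w -0.0004
shift cm [ 0.14 -0.12 -0.91] turn [ 0.   0.  -0.3]
```

View pics/m7.png

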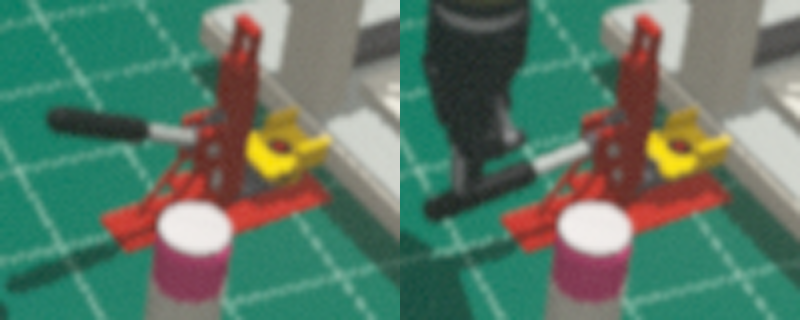

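Left is before and right is now: the handle is pressed below level (grip from ≈(335,219) to end (308,228) in the scene view). The jack and lug have not shifted. I work out the handle angle from these pixels.

Run:
```python
import pickle;from h import *
q=pickle.load(open("d7.pkl","rb"));s=q["scene"]
e=np.array([-.123,.992,0]);col=np.array([.5866,.248,0])
for th in(0,.55,.6,.65,.7,.8):
    a=.47-th
    f=lambda L:proj(s,col-e*(.026+L*np.cos(a))+[0,0,.076+L*np.sin(a)]).round(1)
    print(th,f(.165),f(.065),"z grip",.076+.13*np.sin(a))
d=pickle.load(open("d4.pkl","rb"))
# red lug dot centroids, scene + top, and bed far lines
for n in("d4","d5","d6","d7"):
    c=pickle.load(open(n+".pkl","rb"));o=[]
    for k,b in(("scene",(362,203,378,220)),("top",(160,199,172,211))):
        h=hsv(c[k])[b[1]:b[3],b[0]:b[2]].astype(float);H,S,V=h[...,0],h[...,1],h[...,2]
        w=((H<9)|(H>170))*(S>120)*1.;yy,xx=np.mgrid[b[1]:b[3],b[0]:b[2]];w=w*S
        o+=[(w*xx).sum()/w.sum(),(w*yy).sum()/w.sum()]
    print(n,np.round(o,2))
```

```text
0 [311.7 204.2] [335.9 207.6] z grip 0.13487521709927888
0.55 [305.5 227.4] [333.1 216.5] z grip 0.06561108978400754
0.6 [305.6 229.2] [333.1 217.3] z grip 0.05914756145943967
0.65 [305.8 231. ] [333.2 218. ] z grip 0.05272615545464285
0.7 [306.2 232.7] [333.3 218.7] z grip 0.0463629219404255
0.8 [307.3 235.9] [333.6 219.9] z grip 0.0338744063086671
d4 [367.88 210.08 165.18 204.6 ]
d5 [370.51 212.98 165.19 204.68]
d6 [370.19 213.06 165.14 204.68]
d7 [370.12 213.29 165.17 204.66]
```

Run:
```python
import pickle;from h import *
q=pickle.load(open("d7.pkl","rb"));s=q["scene"];t=pickle.load(open("d4.pkl","rb"))["top"]
print("TCP in scene",proj(s,(.6054,.0967,.0509)),"grip mid at .6",proj(s,(.6054,.0967,.059)))
e=np.array([-.123,.992,0]);f=np.array([.992,.123,0]);col=np.array([.5866,.248,0])
for p,z in(((212.5,194.3),.105),((229,192.8),.128)):
    w=onz(t,p,z)-col;print("handle: behind",-w@e,"side",w@f)
w=np.array([.6054,.0967,0])-col;print("tcp: behind",-w@e,"side",w@f)
# scene dark mask along rows under handle: column-wise extents of dark pixels
g=cv2.cvtColor(s["img"],cv2.COLOR_RGB2GRAY)
for u in range(302,338,3):print(u,g[212:236,u].tolist())
```

```text
TCP in scene [315.86656401 226.68467186] grip mid at .6 [316.01122988 224.79501996]
handle: behind 0.0857902104551618 side 0.0017174320415073619
handle: behind 0.1315480318830755 side -0.0039086082031506925
tcp: behind 0.15240199999999998 side 3.970000000003847e-05
302 [126, 137, 140, 128, 115, 120, 117, 103, 98, 97, 96, 99, 99, 96, 94, 97, 96, 97, 96, 98, 91, 79, 70, 64]
305 [96, 97, 98, 108, 132, 148, 150, 144, 132, 121, 110, 101, 93, 87, 82, 81, 85, 88, 96, 97, 98, 95, 91, 79]
308 [100, 96, 96, 106, 122, 119, 103, 97, 101, 102, 100, 96, 80, 57, 48, 46, 44, 53, 72, 85, 96, 99, 101, 96]
311 [97, 98, 106, 124, 123, 110, 103, 96, 96, 91, 77, 58, 45, 46, 49, 40, 50, 86, 122, 126, 110, 100, 102, 99]
314 [64, 75, 83, 93, 95, 95, 94, 94, 94, 89, 79, 65, 45, 39, 38, 47, 64, 89, 100, 106, 116, 126, 136, 143]
317 [43, 37, 45, 54, 48, 51, 44, 48, 53, 53, 53, 49, 48, 41, 48, 67, 86, 98, 100, 99, 97, 100, 103, 120]
320 [46, 46, 47, 52, 56, 62, 58, 58, 58, 64, 57, 49, 49, 59, 79, 95, 99, 98, 95, 98, 99, 97, 112, 125]
323 [47, 50, 63, 84, 91, 89, 78, 71, 68, 55, 45, 48, 57, 80, 93, 101, 101, 99, 102, 102, 98, 103, 108, 96]
326 [60, 72, 84, 88, 84, 72, 69, 68, 54, 50, 50, 67, 82, 95, 99, 107, 115, 109, 102, 102, 109, 121, 115, 86]
329 [85, 96, 95, 84, 76, 71, 65, 55, 47, 50, 68, 84, 93, 100, 108, 118, 113, 107, 104, 104, 95, 83, 77, 79]
332 [148, 147, 134, 113, 88, 65, 54, 53, 60, 77, 93, 99, 101, 109, 114, 111, 108, 105, 104, 102, 90, 82, 89, 99]
335 [108, 131, 176, 201, 190, 158, 124, 110, 102, 103, 101, 104, 102, 101, 93, 86, 83, 92, 93, 83, 77, 83, 94, 99]
```

{"name": "servo_tool", "arguments": {"commands": [[0,0,0.15,0,0,0,0],[0,0,0.3,0,0,0,0],[0,0,0.45,0,0,0,0],[0,0,0.6,0,0,0,0],[0,0,0.6,0,0,0,0],[0,0,0.6,0,0,0,0],[0,0,0.6,0,0,0,0],[0,0,0.6,0,0,0,0]]}}

```text
t: 20.9
eef_pos: [0.6054, 0.0969, 0.045]
orientation: [[-0.118, 0.993, 0.001], [0.993, 0.118, 0.0], [-0.0, 0.001, -1.0]]
force: [-3.0, -3.4, 10.1]
width: 0.0001
finger_force: 5.3
```

```bash
cat > m.py <<'E'
import pickle,sys;from h import *
from workcell import optics,r
x=r.state();print("t",round(x["t"],2),"p",np.round(x["eef_pos"],4),"F",np.round(x["force"],1),"M",np.round(x["moment"],2))
q={n:optics.get_image(n) for n in("top","scene")};pickle.dump(q,open(sys.argv[1],"wb"))
o=[]
for n in("d5.pkl",sys.argv[1]):
    c=pickle.load(open(n,"rb"));s=c["scene"];h=hsv(s).astype(int)
    b=(355,195,388,222);H,S,V=[h[b[1]:b[3],b[0]:b[2],i] for i in range(3)]
    m=(abs(H-26)<7)&(S>130)&(V>90);B=max(blobs(m),key=lambda z:z[1][4]);y=B[0]+b[:2]
    g=cv2.cvtColor(s["img"],cv2.COLOR_RGB2GRAY).astype(float);le=[]
    for u in(308,311,326,329,332):
        col=g[210:245,u];k=int(np.argmin(col));
        while col[k]<72:k+=1
        le.append(round(210+k-1+(72-col[k-1])/(col[k]-col[k-1]),1))
    h2=hsv(c["top"]).astype(int)[185:225,150:185];m2=(abs(h2[...,0]-26)<8)&(h2[...,1]>120)&(h2[...,2]>60)
    print(n,"lug yellow scene",y.round(2),B[1][4],"handle lower edge",le,"lug top",[(z[0]+[150,185]).round(2) for z in blobs(m2,30)])
E
python3 m.py d8.pkl
```

```text
t 20.9 p [0.6054 0.0969 0.045 ] F [-3.  -3.4 10.1] M [-0.46  0.48 -0.02]
d5.pkl lug yellow scene [370.37 211.41] 207 handle lower edge [np.float64(228.4), np.float64(227.5), np.float64(222.4), np.float64(221.3), np.float64(220.1)] lug top [array([164.33, 204.89])]
d8.pkl lug yellow scene [370.45 211.17] 207 handle lower edge [np.float64(231.6), np.float64(231.2), np.float64(224.3), np.float64(223.1), np.float64(221.5)] lug top [array([164.29, 204.8 ])]
```

{"name": "servo_tool", "arguments": {"commands": [[0,0,0.15,0,0,0,0],[0,0,0.3,0,0,0,0],[0,0,0.45,0,0,0,0],[0,0,0.55,0,0,0,0],[0,0,0.65,0,0,0,0],[0,0,0.65,0,0,0,0],[0,0,0.65,0,0,0,0],[0,0,0.65,0,0,0,0]]}}

```text
t: 22.0
eef_pos: [0.6054, 0.0974, 0.0387]
orientation: [[-0.118, 0.993, 0.001], [0.993, 0.118, 0.001], [0.001, 0.001, -1.0]]
force: [-3.1, -1.1, 11.4]
width: 0.0
finger_force: 5.6
```

```bash
python3 m.py d9.pkl
```

```text
t 22.0 p [0.6054 0.0974 0.0387] F [-3.1 -1.1 11.4] M [-0.2   0.54  0.05]
d5.pkl lug yellow scene [370.37 211.41] 207 handle lower edge [np.float64(228.4), np.float64(227.5), np.float64(222.4), np.float64(221.3), np.float64(220.1)] lug top [array([164.33, 204.89])]
d9.pkl lug yellow scene [370.59 210.98] 212 handle lower edge [np.float64(233.5), np.float64(232.7), np.float64(225.6), np.float64(224.3), np.float64(222.4)] lug top [array([164.17, 204.64])]
```

{"name": "servo_tool", "arguments": {"commands": [[0,0,0.1,0,0,0,0],[0,0,0.2,0,0,0,0],[0,0,0.3,0,0,0,0],[0,0,0.3,0,0,0,0],[0,0,0.3,0,0,0,0],[0,0,0.3,0,0,0,0],[0,0,0.3,0,0,0,0],[0,0,0.3,0,0,0,0]]}}

```text
t: 23.1
eef_pos: [0.6053, 0.0977, 0.0357]
orientation: [[-0.118, 0.993, 0.001], [0.993, 0.118, 0.001], [0.001, 0.001, -1.0]]
force: [-3.5, -1.1, 12.1]
width: 0.0004
finger_force: 5.6
```

{"name": "servo_tool", "arguments": {"commands": [[0,0,-2,0,0,0,0],[0,0,-5,0,0,0,0],[0,0,-8,0,0,0,0],[0,0,-11,0,0,0,0],[0,0,-14,0,0,0,0],[0,0,-17,0,0,0,0],[-2,0,-19,0,0,0,0],[-2,0,-19,0,0,0,0]]}}

```text
t: 24.1
eef_pos: [0.6091, 0.0771, 0.2258]
orientation: [[-0.117, 0.993, 0.004], [0.993, 0.117, 0.001], [0.001, 0.004, -1.0]]
force: [0.8, -0.1, -0.1]
width: -0.0002
finger_force: 0.0
```

```bash
python3 m.py d10.pkl
python3 - <<'E'
import pickle;from h import *
from workcell import optics
w=optics.get_image("wrist");pickle.dump(w,open("w10.pkl","wb"))
K=w["intrinsics"];print(K.tolist(),(-w["R"].T@w["t"]).round(3))
def fproj(X):
    c=w["R"]@np.asarray(X)+w["t"];a=np.arctan2(np.hypot(c[0],c[1]),c[2]);n=c[:2]/np.hypot(c[0],c[1]);return K[:2,2]+K[0,0]*a*n
e=np.array([-.123,.992,0]);col=np.array([.5866,.248,0])
for L in(.02,.05,.07,.09,.11,.13,.15,.165):
    print(L,fproj(col-e*(.026+L*np.cos(.47))+[0,0,.076+L*np.sin(.47)]).round(1))
print("lug",fproj((.58,.301,.05)),"eye",fproj(col+[0,0,.187]))
h=hsv(w).astype(int);d=(h[...,2]<55)
for r_ in range(180,420,12):
    row=d[r_].astype(np.int8);ch=np.flatnonzero(np.diff(np.r_[0,row,0]));print(r_,[(a,b) for a,b in zip(ch[::2],ch[1::2]) if b-a>5])
E
```

```text
t 24.1 p [0.6091 0.0771 0.2258] F [ 0.8 -0.1 -0.1] M [ 0.02  0.04 -0.03]
d5.pkl lug yellow scene [370.37 211.41] 207 handle lower edge [np.float64(228.4), np.float64(227.5), np.float64(222.4), np.float64(221.3), np.float64(220.1)] lug top [array([164.33, 204.89])]
[[325.19226210127806, 0.0, 275.95886949344003], [0.0, 325.19226210127806, 218.06365488705225], [0.0, 0.0, 1.0]] [0.598 0.157 0.39 ]
0.02 [276.1  64.5]
0.05 [276.3  91.6]
0.07 [276.4 111.4]
0.09 [276.5 132.5]
0.11 [276.6 154.8]
0.13 [276.8 178.4]
0.15 [276.9 202.9]
0.165 [277.  221.9]
lug [275.58199915 -16.02356794] eye [275.68150891 -22.89233114]
180 [(np.int64(267), np.int64(277)), (np.int64(282), np.int64(293))]
192 [(np.int64(267), np.int64(276)), (np.int64(282), np.int64(293))]
204 [(np.int64(267), np.int64(276)), (np.int64(282), np.int64(293))]
216 [(np.int64(271), np.int64(289))]
228 []
240 []
252 []
264 []
276 [(np.int64(293), np.int64(301))]
288 [(np.int64(247), np.int64(259)), (np.int64(294), np.int64(307))]
300 [(np.int64(245), np.int64(259)), (np.int64(274), np.int64(280)), (np.int64(294), np.int64(309))]
312 [(n
[... 499 characters left out ...]
np.int64(191), np.int64(270)), (np.int64(283), np.int64(363)), (np.int64(378), np.int64(384)), (np.int64(396), np.int64(446))]
372 [(np.int64(81), np.int64(137)), (np.int64(173), np.int64(268)), (np.int64(284), np.int64(395)), (np.int64(417), np.int64(471))]
384 [(np.int64(66), np.int64(114)), (np.int64(130), np.int64(150)), (np.int64(158), np.int64(400)), (np.int64(440), np.int64(486))]
396 [(np.int64(70), np.int64(93)), (np.int64(149), np.int64(406)), (np.int64(462), np.int64(483))]
408 [(np.int64(149), np.int64(403))]Traceback (most recent call last):
  File "m.py", line 13, in <module>
    while col[k]<72:k+=1
          ~~~^^^
IndexError: index 35 is out of bounds for axis 0 with size 35
```

The wrist image shows the handle back up at columns 267–293 with its end at row ≈221, 2–3 mm from the expected place. Second stroke next, with a 2.5 mm side correction and a force reading on the way.

{"name": "servo_tool", "arguments": {"commands": [[1,0.25,2,0,0,0,0],[2,0.25,5,0,0,0,0],[2,0.25,7,0,0,0,0],[2,0.25,8.5,0,0,0,0],[2,0.25,9.5,0,0,0,0],[2,0.25,10.5,0,0,0,0],[2,0.25,11,0,0,0,0],[2,0.25,11,0,0,0,0]]}}

```text
t: 25.25
eef_pos: [0.6084, 0.0972, 0.1151]
orientation: [[-0.118, 0.993, 0.001], [0.993, 0.118, 0.0], [0.0, 0.001, -1.0]]
force: [-0.7, -0.3, 3.6]
width: 0.0001
finger_force: 1.8
```

{"name": "servo_tool", "arguments": {"commands": [[0,0,0.8,0,0,0,0],[0,0,1.6,0,0,0,0],[0,0,2.4,0,0,0,0],[0,0,3.2,0,0,0,0],[0,0,4,0,0,0,0],[0,0,4.7,0,0,0,0],[0,0,5,0,0,0,0],[0,0,5,0,0,0,0]]}}

```text
t: 26.25
eef_pos: [0.6103, 0.0949, 0.0668]
orientation: [[-0.118, 0.993, 0.005], [0.993, 0.118, -0.003], [-0.004, 0.005, -1.0]]
force: [0.7, -7.0, 10.5]
width: 0.0001
finger_force: 5.1
```

```bash
sed -i 's/while col\[k\]<72/while k<34 and col[k]<72/' m.py; python3 m.py d11.pkl
```

```text
t 26.25 p [0.6103 0.0949 0.0668] F [ 0.7 -7.  10.5] M [-1.25 -0.02  0.02]
d5.pkl lug yellow scene [370.37 211.41] 207 handle lower edge [np.float64(228.4), np.float64(227.5), np.float64(222.4), np.float64(221.3), np.float64(220.1)] lug top [array([164.33, 204.89])]
d11.pkl lug yellow scene [370.92 209.8 ] 215 handle lower edge [np.float64(225.0), np.float64(225.1), np.float64(220.6), np.float64(219.6), np.float64(218.7)] lug top [array([163.47, 204.48])]
```

{"name": "servo_tool", "arguments": {"commands": [[0,0,0.7,0,0,0,0],[0,0,1.4,0,0,0,0],[0,0,2,0,0,0,0],[0,0,2.5,0,0,0,0],[0,0,2.8,0,0,0,0],[0,0,3,0,0,0,0],[0,0,3,0,0,0,0],[0,0,3,0,0,0,0]]}}

```text
t: 27.35
eef_pos: [0.6104, 0.0953, 0.0369]
orientation: [[-0.118, 0.993, 0.005], [0.993, 0.118, -0.003], [-0.003, 0.005, -1.0]]
force: [0.7, -6.5, 10.5]
width: -0.0001
finger_force: 5.7
```

```bash
python3 m.py d12.pkl
```

```text
t 27.35 p [0.6104 0.0953 0.0369] F [ 0.7 -6.5 10.5] M [-1.03 -0.01  0.05]
d5.pkl lug yellow scene [370.37 211.41] 207 handle lower edge [np.float64(228.4), np.float64(227.5), np.float64(222.4), np.float64(221.3), np.float64(220.1)] lug top [array([164.33, 204.89])]
d12.pkl lug yellow scene [371.17 208.45] 213 handle lower edge [np.float64(233.4), np.float64(233.1), np.float64(225.7), np.float64(224.3), np.float64(222.6)] lug top [array([162.76, 203.87])]
```

{"name": "servo_tool", "arguments": {"commands": [[0,0,0.2,0,0,0,0],[0,0,0.3,0,0,0,0],[0,0,0.4,0,0,0,0],[0,0,0.5,0,0,0,0],[0,0,0.5,0,0,0,0],[0,0,0.5,0,0,0,0],[0,0,0.5,0,0,0,0],[0,0,0.5,0,0,0,0]]}}

```text
t: 28.45
eef_pos: [0.6105, 0.0956, 0.0337]
orientation: [[-0.118, 0.993, 0.006], [0.993, 0.118, -0.002], [-0.003, 0.006, -1.0]]
force: [-2.9, -6.6, 20.5]
width: 0.0001
finger_force: 10.6
```

```bash
python3 m.py d13.pkl | cut -c1-200
```

```text
t 28.45 p [0.6105 0.0956 0.0337] F [-2.9 -6.6 20.5] M [-0.95  0.53  0.05]
d5.pkl lug yellow scene [370.37 211.41] 207 handle lower edge [np.float64(228.4), np.float64(227.5), np.float64(222.4), np.float64(221.3), np.float64(220.1)] lug top [array([164.33, 204.89])]
d13.pkl lug yellow scene [371.11 208.34] 211 handle lower edge [np.float64(234.9), np.float64(234.1), np.float64(226.2), np.float64(224.7), np.float64(223.2)] lug top [array([162.79, 203.81])]
```

The stop is found at TCP z ≈ 0.034, where the force jumps to 20 N. Third stroke.

{"name": "servo_tool", "arguments": {"commands": [[0,0,-3,0,0,0,0],[0,0,-6,0,0,0,0],[0,0,-9,0,0,0,0],[0,0,-12,0,0,0,0],[0,0,-14,0,0,0,0],[0,0,-14,0,0,0,0],[0,0,-14,0,0,0,0],[0,0,-13,0,0,0,0]]}}

```text
t: 29.55
eef_pos: [0.6076, 0.0972, 0.1586]
orientation: [[-0.118, 0.993, -0.0], [0.993, 0.118, 0.0], [0.0, -0.0, -1.0]]
force: [0.7, 0.1, -0.3]
width: 0.0001
finger_force: 0.0
```

```bash
python3 m.py d14.pkl | cut -c1-120
```

```text
t 29.55 p [0.6076 0.0972 0.1586] F [ 0.7  0.1 -0.3] M [-0.02 -0.02 -0.01]
d5.pkl lug yellow scene [370.37 211.41] 207 handle lower edge [np.float64(228.4), np.float64(227.5), np.float64(222.4), 
d14.pkl lug yellow scene [370.98 209.35] 212 handle lower edge [np.float64(241.5), np.float64(251.0), np.float64(238.7),
```

{"name": "servo_tool", "arguments": {"commands": [[0,0,2,0,0,0,0],[0,0,3.5,0,0,0,0],[0,0,5,0,0,0,0],[0,0,6.2,0,0,0,0],[0,0,7.4,0,0,0,0],[0,0,8.6,0,0,0,0],[0,0,9.8,0,0,0,0],[0,0,10.8,0,0,0,0]]}}

```text
t: 30.65
eef_pos: [0.6099, 0.0947, 0.0527]
orientation: [[-0.119, 0.993, 0.004], [0.993, 0.119, -0.004], [-0.004, 0.004, -1.0]]
force: [-0.1, -7.7, 11.4]
width: 0.0
finger_force: 5.7
```

{"name": "servo_tool", "arguments": {"commands": [[0,0,0.7,0,0,0,0],[0,0,1.2,0,0,0,0],[0,0,1.6,0,0,0,0],[0,0,1.9,0,0,0,0],[0,0,2.1,0,0,0,0],[0,0,2.1,0,0,0,0],[0,0,2.1,0,0,0,0],[0,0,2.1,0,0,0,0]]}}

```text
t: 31.65
eef_pos: [0.6099, 0.0957, 0.0337]
orientation: [[-0.118, 0.993, 0.005], [0.993, 0.118, -0.002], [-0.003, 0.005, -1.0]]
force: [-2.7, -4.3, 20.1]
width: 0.0002
finger_force: 10.6
```

```bash
python3 m.py d15.pkl | cut -c1-200
```

```text
t 31.65 p [0.6099 0.0957 0.0337] F [-2.7 -4.3 20.1] M [-0.77  0.56  0.08]
d5.pkl lug yellow scene [370.37 211.41] 207 handle lower edge [np.float64(228.4), np.float64(227.5), np.float64(222.4), np.float64(221.3), np.float64(220.1)] lug top [array([164.33, 204.89])]
d15.pkl lug yellow scene [372.17 205.72] 211 handle lower edge [np.float64(234.2), np.float64(234.1), np.float64(226.1), np.float64(224.8), np.float64(223.1)] lug top [array([161.45, 203.26])]
```

Run:
```python
import pickle;from h import *
a=pickle.load(open("d5.pkl","rb"));t,s=a["top"],a["scene"]
A=tri(t,(164.33,204.89),s,(370.37,211.41));B=tri(t,(161.45,203.26),s,(372.17,205.72));print("lug moved mm",(B-A)*1000)
from workcell import r;x=r.state();print(x["t"],x["force"].round(1) if hasattr(x["force"],"round") else x["force"])
```

```text
lug moved mm [-0.10921684  3.01515131 23.94799533]
31.75 [-2.9 -4.9 20.6]
```

```bash
python3 -c "
from workcell import ticket;print(ticket.finish_job())"
```

```text
the job is handed in; nothing more can be done
None
```

The jack is under the marked lug and the lug is up about 24 mm, which puts both near feet roughly 19 mm clear; the job was handed in at 31.75 s with the arm holding the handle against its down stop at about 20 N.

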